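# Load a brass plunger into the gauging shuttle

### The job

Pluck the brass plunger out of the blue pocket tray and lay it gently in the V-blocks of the gauging station's shuttle, with its collar in the gap between the V-block and the red end plate, and let go. Then push the shuttle by its black plate fully home under the clear guard, with the plunger still lying in the V-blocks. Leave the steel plungers in their pockets and everything else on the bench where it is.

Things in the scene. Friction and masses are not known exactly. Their poses are not given: they have to be found in the camera images.
- tray: blue pocket tray, fixed, 124 (x) x 252 (y) mm, origin under its centre; floor 6 mm thick. Two rails along y at x = -26 and +26 mm, 10 mm thick, 31 mm high, 42 mm clear between them, each with 4 notches 26 mm wide, 11 mm deep at y = -96, -32, +32, +96 mm. Plungers lie in pairs of notches along the tray's x, collar to +x. Rims at x = -59 and +59 mm are 26 mm high
- brass_plunger: brass plunger lying along its x, 90 mm long, about 0.3 kg: round shank 22 mm thick from x = -45 to +33 mm, collar 30 mm thick from x = +33 to +45 mm, black band at the other end. Origin on its axis, midway between the rails (grip here), 31 mm above the bench; may have rolled about x. Its pocket varies; the next plunger's axis is 64 mm away: open the fingers to about 45 mm only
- brass_collar (a point): centre of the brass plunger's collar, at x = +39 mm in its frame
- steel_plunger1: steel plunger of the same shape (90 mm long, shank 22 mm, collar 30 mm diameter), lying in another pocket of the tray, to be left there; origin and axes as for the brass one, 31 mm above the bench
- steel_plunger2: steel plunger of the same shape (90 mm long, shank 22 mm, collar 30 mm diameter), lying in another pocket of the tray, to be left there; origin and axes as for the brass one, 31 mm above the bench
- steel_plunger3: steel plunger of the same shape (90 mm long, shank 22 mm, collar 30 mm diameter), lying in another pocket of the tray, to be left there; origin and axes as for the brass one, 31 mm above the bench
- station: grey gauging station, fixed; bed 150 (x) mm, y = -250 to +120 mm, 20 mm high; origin at bench height under the nest's home place. A clear guard plate on side walls covers x = -75 to +75, y = -40 to +40 mm, underside 86, top 92 mm above the bench. A dark sensor block 105 mm high stands at y = +62 to +118 mm
- nest (a point): where the plunger's origin lies when seated, on the shuttle, 64 mm above the bench; x along the plunger, collar to +x; y the way home; z up. Two dark 90-degree V-blocks (10 mm thick, tops 70 mm above the bench) at x = -27 and +23 mm, open between them down to the deck at 32 mm. Red end plate: inner face at x = +50 mm, top 76 mm above the bench; the collar goes between x = +28 mm and it
- push_plate (a point): centre of the outer (-y) face of the black upright push plate at the shuttle's -y end, 91 mm from the nest, 60 mm above the bench; the plate is 90 mm wide along x, 12 mm thick along y, its top 75 mm above the bench. Axes as the nest's. Push it to +y (about 4 N)
- shuttle (a joint): how far the shuttle has slid to +y in m: 0 fully out, 0.14 fully home against its stop with the nest under the guard; starts 0 to 0.025; stays where it is left
- oil_bottle: yellow oil bottle standing behind, 56 mm in diameter, 120 mm high, origin under its centre; to be left alone
- screwdriver: screwdriver lying on the bench behind the tray, to be left alone
- wrench: wrench lying on the bench between robot and tray, to be left alone
- yellow_bin: small open yellow bin 100 x 150 x 60 mm behind the station, origin under its centre; to be left alone
- grease_jar: white jar with black lid, 60 mm in diameter, 65 mm high, standing behind the tray, origin under its centre; to be left alone
There are look-alikes about, which are no part of the job. What is meant by the brass_plunger is not orange or turquoise, and is the larger of those in its own colour.

How it is judged:
By the outcome, as a careful person would: the job done as asked, in the order asked, and still so for the second after the job is handed in, with the robot touching nothing.
It also fails if it takes over 53 s, if anything falls off the work surface, if the arm or the gripper's body presses on something with over 40 N, if the wrist force passes 120 N, or if a joint passes its speed limit or range.

### The arm

A 6-joint arm with a two-finger parallel gripper is mounted at the origin on the work surface. World frame = base frame: x ahead of the robot, y to its left, z up, the work surface at z = 0. Lengths are in m, angles in rad, forces in N, time in s.
With the tool pointing down it reaches from about 0.2 to 0.875 m from the base axis. Payload 3.4 kg.
Tool frame: the origin (TCP) lies between the finger pads; the fingertips stand 19 mm ahead of it and the grasp point (between the pads) is the TCP (manip.nose_length is the distance from the TCP to the fingertips, in m); z points along the fingers, y is the line along which they close (so a half turn about z gives the same grasp; the last joint's range is limited). The gripper opens to 94 mm and grips with 3 to 60 N. Pads are 16 mm wide; open, the fingers measure 119 mm over their backs; the gripper's body (75 mm by 177 mm) begins 78 mm behind the grasp point.
Start: joints at [-1.379, 0.276, 1.505, -0, 1.361, -0.121], TCP at [0.177, -0.547, 0.224] pointing down, gripper open.
Joint ranges: [-2.89, 2.89], [-0.75, 2.08], [0.22, 2.7], [-1.18, 4.32], [0.11, 2.71], [-2.7, 2.7]. Speed limits (rad/s): [2.57, 2.57, 3.14, 3.14, 3.14, 3.14].

### API

Orientations are given as [roll, pitch, yaw] about the fixed x, y, z axes, in that order (R = Rz(yaw) Ry(pitch) Rx(roll)).
In Python, from bench import read_state, camera, ticket, manip gives the robot as it stands.
- The arm moves only by the tool move_arm, never from a script. Its argument "steps" is a list of rows, each a list of 3 entries, a list of its own where there are three numbers: the shift along the tool's x, y, z in units of 30 mm (1.0 is 30 mm), then the turn about the tool's z in units of 5 degrees (1.0 is 5 degrees), then the opening, from 0 (shut) to 1 (fully open). A call has 1 to 12 rows; each row is the pose to reach, as a shift and turn from the pose commanded when the call began, along the tool's axes at that moment; what a row does not reach only later rows make up. A row lasts 1/10 s, in which the tool goes at most 50 mm and 8.59 degrees, less where a joint would pass 70% of its speed; a pose out of reach is approached as far as the arm can. A call with a gripper value outside its range is refused whole. The fingers move at their own pace and stop on an object; the grip force is fixed at half the most. Time passes only in rows, so rows that repeat a pose let the fingers close. It gives the time, the measured TCP pose, the force, the opening and the grip force at its end, in the units of the state.
- read_state(): the state, without advancing time (a new reading comes with each control period).
- camera(name): name is "scene" or "side" or "wrist"; returns a dict with "img" (420x560x3 uint8, blue, green, red), "mtx" (3x3 intrinsics, pixels), "k1" (the pictures are not rectified: a ray, as slopes to the right and down, at radius r is drawn at 1 + k1 r^2 times it, then the intrinsics apply), "extrinsics" (4x4, takes a point from camera to world coordinates); the wrist camera has in their place "mount" (4x4, takes a point from camera to tool coordinates, whose origin is the TCP and whose axes are the flange's). Camera axes: x right, y up, looking along -z (the intrinsics and any distortion apply to the point x, -y, -z); pixel columns grow to the right and rows downward; lengths in m; the calibration is good to about 2 mm. A picture is of the moment at which its call begins: read the wrist's pose just before it. There is no depth.
- ticket.close_job(): hands the job in; it is judged then, once.
The state is a dict: "time": time; "joints": joint angles; "dq": joint speeds; "effort": joint torques, N m; "tcp_pos": TCP position; "orientation": TCP orientation; "wrist_force": force on the tool from outside, world axes, zero at the start; "ft_torque": the same for the moment, N m; "opening": finger opening in m; "grip_force": force on a finger pad.
Only numpy, scipy, OpenCV 4.12 (cv2) and the standard library are available. Lean on these libraries where they do the work, as an engineer would, in place of code of your own. Each camera call takes 0.05 s, during which the arm holds its last target. There are 200 camera calls.

## Working session

There is one attempt and no reset: what is moved stays moved. The work goes in short steps, Python scripts to look and compute and a tool call to move; the robot and the scene stay as the last step left them, time stands still between calls to the robot, and variables do not carry over. Pictures are saved under pics/ and viewed, at most 10 in all, crops included, and the job is handed in when it is done.

Besides the shell and the picture viewer there is one more tool, called after "Request:" by a JSON object that holds its "api" and its "payload", one argument or row to a line. move_arm: Moves the arm, as the interface text tells. Its arguments: {"type":"object","properties":{"steps":{"type":"array"}},"required":["steps"]}

```bash
mkdir -p pics; ls; python3 - <<'E'
from bench import read_state,camera,manip
import cv2,numpy as np,pickle
s=read_state();print(s)
d={}
for n in("scene","side"):
    c=camera(n);d[n]=c;cv2.imwrite(f"pics/{n}0.png",c["img"]);print(n,c["mtx"].tolist(),c["k1"],np.round(c["extrinsics"],3).tolist())
pickle.dump(d,open("d0.pkl","wb"))
E
```

```text
pics
{'time': 0.0, 'joints': array([-1.37899228e+00,  2.76588007e-01,  1.50608257e+00, -1.72943073e-05,
        1.36069024e+00, -1.20975875e-01]), 'dq': array([-0.00017528, -0.00069397,  0.00119619, -0.00077196,  0.00026907,
        0.00215701]), 'effort': array([-2.06075829e-04, -4.04578936e+01, -2.37228924e+01,  6.98574912e-02,
        3.42537509e-02, -1.32744995e-04]), 'tcp_pos': array([ 0.17683386, -0.54659421,  0.22362884]), 'orientation': array([-3.13983537e+00, -1.96599528e-04,  3.12783374e-01]), 'wrist_force': array([-1.08960227,  1.01352166,  0.07415558]), 'ft_torque': array([-0.01782479,  0.02725256, -0.03453232]), 'grip_force': 0.0, 'opening': 0.09395484089809272}
scene [[494.81069677933755, 0.0, 286.7408119913678], [0.0, 494.81069677933755, 212.3948504758445], [0.0, 0.0, 1.0]] 0.056207080065833755 [[0.828, -0.443, 0.344, 0.898], [0.561, 0.665, -0.493, -0.55], [-0.01, 0.601, 0.799, 0.869], [0.0, 0.0, 0.0, 1.0]]
side [[447.93420752466403, 0.0, 277.8474821418444], [0.0, 447.93420752466403, 212.01335037761532], [0.0, 0.0, 1.0]] -0.08121720909541597 [[-0.781, 0.338, -0.525, -0.001], [-0.624, -0.429, 0.653, 0.636], [-0.004, 0.838, 0.545, 0.646], [0.0, 0.0, 0.0, 1.0]]
```

View pics/scene0.png

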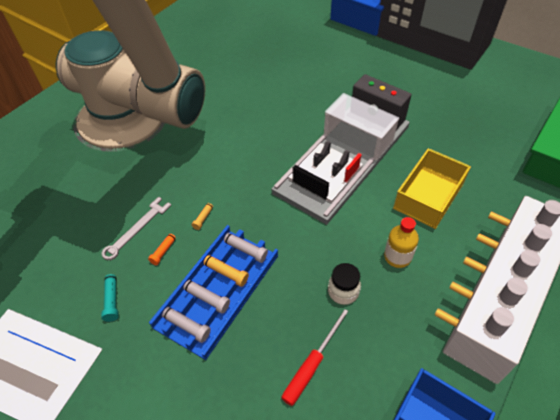

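View pics/side0.png

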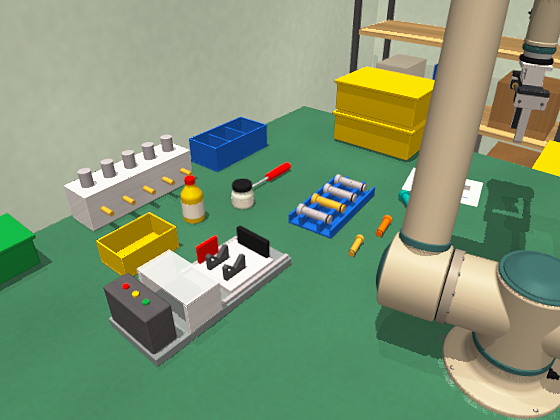

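The scene view shows the tray around (215,290), with brass in it near (226,270). The shuttle is at (330,170), with the black plate at (310,181) and the red plate at (353,167). I'll measure these next.

```bash
cat > h.py <<'E'
import numpy as np,cv2
def slopes(c,px):
    px=np.atleast_2d(px).astype(float);k=c["mtx"]
    d=np.c_[(px[:,0]-k[0,2])/k[0,0],(px[:,1]-k[1,2])/k[1,1]];u=d.copy()
    for _ in range(20):u=d/(1+c["k1"]*(u**2).sum(1,keepdims=True))
    return u
def rays(c,px,T=None):
    T=c["extrinsics"] if T is None else T
    u=slopes(c,px);v=np.c_[u[:,0],-u[:,1],-np.ones(len(u))]@T[:3,:3].T
    return T[:3,3],v
def plane(c,px,z,T=None):
    o,v=rays(c,px,T);return o+v*((z-o[2])/v[:,2:])
def proj(c,P,T=None):
    T=c["extrinsics"] if T is None else T
    q=(np.atleast_2d(P)-T[:3,3])@T[:3,:3];u=np.c_[q[:,0],-q[:,1]]/-q[:,2:]
    u=u*(1+c["k1"]*(u**2).sum(1,keepdims=True))
    return np.c_[u[:,0]*c["mtx"][0,0]+c["mtx"][0,2],u[:,1]*c["mtx"][1,1]+c["mtx"][1,2]]
def cross(c1,p1,c2,p2):
    o1,v1=rays(c1,p1);o2,v2=rays(c2,p2);v1=v1[0];v2=v2[0]
    t=np.linalg.lstsq(np.c_[v1,-v2],o2-o1,rcond=None)[0]
    a=o1+v1*t[0];b=o2+v2*t[1];return (a+b)/2,np.linalg.norm(a-b)
def blobs(c,lo,hi,amin=20):
    m=cv2.inRange(cv2.cvtColor(c["img"],cv2.COLOR_BGR2HSV),lo,hi)
    n,l,s,ce=cv2.connectedComponentsWithStats(m)
    return [(s[i].tolist(),ce[i].round(1).tolist(),cv2.minAreaRect(np.argwhere(l==i)[:,::-1].astype(np.float32))) for i in range(1,n) if s[i,4]>=amin]
E
python3 - <<'E'
import pickle,cv2,numpy as np
from h import *
d=pickle.load(open("d0.pkl","rb"))
for n in d:
    c=d[n];print(n)
    for nm,lo,hi in(("brass",(14,100,90),(27,255,255)),("red",(0,180,90),(5,255,255)),("red2",(174,180,90),(180,255,255)),("blue",(105,150,60),(125,255,255)),("black",(0,0,0),(180,120,28))):
        for b in blobs(c,lo,hi,60):print(nm,b[0],b[1],np.round(cv2.boxPoints(b[2])).tolist() if nm!="brass" else np.round(cv2.boxPoints(b[2]),1).tolist())
a=d["scene"]["img"][60:370,140:430];b=d["side"]["img"][165:365,100:390]
cv2.imwrite("pics/c1.png",cv2.resize(a[70:300] if 0 else a,None,fx=1.93,fy=1.93,interpolation=3))
cv2.imwrite("pics/c2.png",cv2.resize(b,None,fx=2.7,fy=2.7,interpolation=3))
E
```

```text
scene
brass [0, 0, 112, 90, 4983] [49.1, 29.4] [[-7.699999809265137, 4.5], [69.69999694824219, -41.0], [119.80000305175781, 44.0], [42.29999923706055, 89.5999984741211]]
brass [144, 0, 32, 16, 267] [157.9, 5.0] [[144.0, 0.0], [175.0, 0.0], [175.0, 15.0], [144.0, 15.0]]
brass [393, 149, 78, 80, 3526] [430.7, 187.5] [[389.3999938964844, 206.10000610351562], [423.8999938964844, 141.39999389648438], [471.29998779296875, 166.6999969482422], [436.79998779296875, 231.39999389648438]]
brass [192, 203, 21, 27, 226] [201.7, 216.3] [[189.8000030517578, 224.8000030517578], [207.6999969482422, 201.5], [215.3000030517578, 207.3000030517578], [197.5, 230.60000610351562]]
brass [488, 211, 23, 15, 159] [499.2, 218.3] [[487.6000061035156, 217.0], [490.6000061035156, 210.39999389648438], [510.70001220703125, 219.5], [507.70001220703125, 226.10000610351562]]
brass [388, 224, 31, 30, 602] [402.6, 240.0] [[385.20001220703125, 248.3000030517578], [392.70001220703125, 221.89999389648438], [420.70001220703125, 229.89999389648438], [413.20001220703125, 256.29998779296875]]
brass [476, 233, 23, 16, 176] [487.2
[... 5020 characters left out ...]
 [215.0, 235.0], [224.0, 249.0], [199.0, 264.0]]
blue [189, 117, 78, 54, 2768] [227.6, 143.0] [[183.0, 141.0], [258.0, 108.0], [275.0, 146.0], [199.0, 179.0]]
blue [289, 177, 86, 61, 1712] [331.3, 211.0] [[285.0, 218.0], [345.0, 158.0], [378.0, 190.0], [318.0, 250.0]]
black [521, 54, 32, 11, 152] [535.9, 60.6] [[520.0, 61.0], [522.0, 54.0], [552.0, 60.0], [551.0, 67.0]]
black [512, 108, 10, 20, 60] [516.1, 117.0] [[511.0, 127.0], [517.0, 107.0], [521.0, 108.0], [515.0, 128.0]]
black [237, 229, 32, 29, 420] [252.7, 242.9] [[232.0, 240.0], [238.0, 227.0], [273.0, 245.0], [267.0, 258.0]]
black [547, 368, 12, 12, 63] [552.3, 374.2] [[547.0, 377.0], [549.0, 368.0], [560.0, 370.0], [558.0, 379.0]]
```

View pics/c1.png

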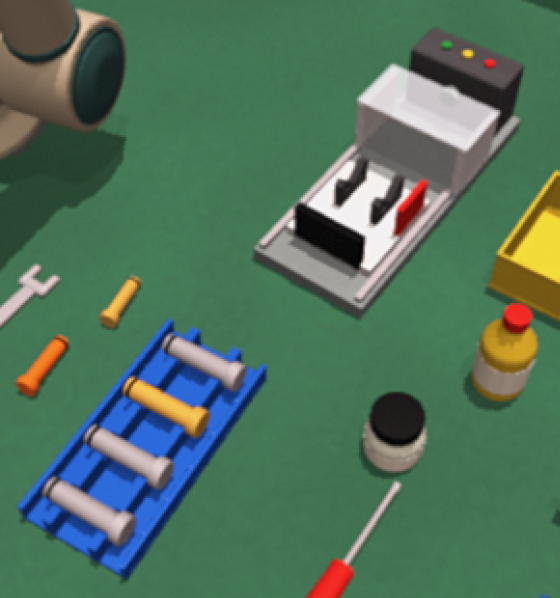

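View pics/c2.png

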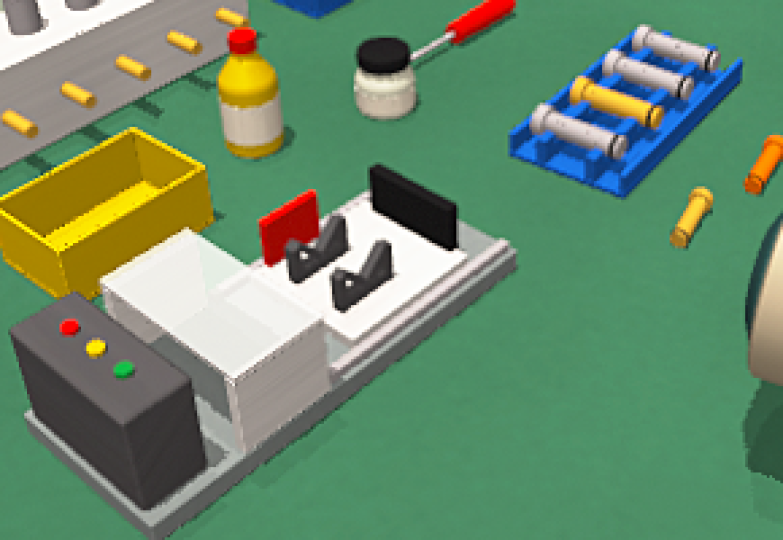

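```bash
python3 - <<'E'
import pickle
from h import *
np.set_printoptions(precision=4,suppress=True)
d=pickle.load(open("d0.pkl","rb"));S=d["scene"];D=d["side"]
f1=lambda *p:np.array(p)/1.93+[140,60]
f2=lambda *p:np.array(p)/2.7+[100,165]
print("plate outer top",plane(S,f1((297,205),(364,238)),.075))
print("plate inner top",plane(D,f2((371,166),(457,206)),.075))
print("red top",plane(S,f1((396,210),(425,181)),.076),plane(D,f2((261,217),(316,190)),.076))
print("bed front corners",plane(S,f1((254,250),(360,303)),.02), plane(D,f2((517,243),(150,527)),.02))
print("tray rim",plane(S,f1((170,321),(266,368),(125,568),(22,505)),.026))
print("brass ends scene",plane(S,[(205.,259.5),(245.5,280)],.036))
print("brass ends side",plane(D,[(312,197),(345,207.5)],.036))
for c,p in((S,(226.6,270.1)),(D,(327.1,202.4))):print(plane(c,p,.036))
print(cross(S,[(226.6,270.1)],D,[(327.1,202.4)]))
print(camera("wrist")["mount"] if 0 else "")
E
```

```text
plate outer top [[0.4998 0.0514 0.075 ]
 [0.5871 0.0514 0.075 ]]
plate inner top [[0.5825 0.0539 0.075 ]
 [0.4918 0.0523 0.075 ]]
red top [[0.596  0.105  0.076 ]
 [0.6012 0.1613 0.076 ]] [[0.6015 0.1591 0.076 ]
 [0.5932 0.107  0.076 ]]
bed front corners [[0.4695 0.0076 0.02  ]
 [0.6106 0.0104 0.02  ]] [[0.4678 0.0047 0.02  ]
 [0.4753 0.3808 0.02  ]]
tray rim [[ 0.4542 -0.1282  0.026 ]
 [ 0.5749 -0.1199  0.026 ]
 [ 0.5905 -0.3664  0.026 ]
 [ 0.4701 -0.3732  0.026 ]]
brass ends scene [[ 0.4713 -0.2213  0.036 ]
 [ 0.5651 -0.2136  0.036 ]]
brass ends side [[ 0.5608 -0.207   0.036 ]
 [ 0.4654 -0.2166  0.036 ]]
[[ 0.5215 -0.2166  0.036 ]]
[[ 0.5147 -0.209   0.036 ]]
(array([ 0.5189, -0.215 ,  0.0314]), np.float64(0.0011084181842186866))
```

```bash
cat >> h.py <<'E'
from scipy.spatial.transform import Rotation as Ro
def go(s,P,yaw):
    "row (x,y,z,turn) from the present pose to P with tool down at yaw"
    R=Ro.from_euler("xyz",s["orientation"]).as_matrix()
    t=R.T@(np.array(P)-s["tcp_pos"])/.03
    y0=np.arctan2(R[1,0],R[0,0]);return np.round(t,3),round(-np.degrees(yaw-y0)/5,3)
def wristT(s,c):
    T=np.eye(4);T[:3,:3]=Ro.from_euler("xyz",s["orientation"]).as_matrix();T[:3,3]=s["tcp_pos"];return T@c["mount"]
E
python3 - <<'E'
from h import *
from bench import read_state,camera
s=read_state();print(go(s,(.52,-.215,.21),.066));c=camera("wrist");print(c["mount"].round(3),c["mtx"],c["k1"])
E
```

```text
(array([14.286, -6.998,  0.471]), np.float64(2.828))
[[-0.001  0.973  0.232  0.067]
 [ 1.     0.001 -0.    -0.   ]
 [-0.     0.232 -0.973 -0.159]
 [ 0.     0.     0.     1.   ]] [[300.20479946   0.         275.29016927]
 [  0.         300.20479946 206.16676284]
 [  0.           0.           1.        ]] 0.016114776974494458
```

Request:
{"api": "move_arm", "payload": {
  "steps": [
    [[14.3,-7.0,0.5],2.83,0.48],
    [[14.3,-7.0,0.5],2.83,0.48],
    [[14.3,-7.0,0.5],2.83,0.48],
    [[14.3,-7.0,0.5],2.83,0.48],
    [[14.3,-7.0,0.5],2.83,0.48],
    [[14.3,-7.0,0.5],2.83,0.48],
    [[14.3,-7.0,0.5],2.83,0.48],
    [[14.3,-7.0,0.5],2.83,0.48],
    [[14.3,-7.0,0.5],2.83,0.48],
    [[14.3,-7.0,0.5],2.83,0.48],
    [[14.3,-7.0,0.5],2.83,0.48],
    [[14.3,-7.0,0.5],2.83,0.48]
  ]
}}

```text
time: 1.35
tcp_pos: [0.5203, -0.215, 0.209]
orientation: [3.141, 0.001, 0.068]
wrist_force: [0.4, -1.1, -0.3]
opening: 0.045
grip_force: 0.0
```

```bash
python3 - <<'E'
from h import *
from bench import read_state,camera
import pickle
s=read_state();c=camera("wrist");T=wristT(s,c);pickle.dump((s,c),open("w1.pkl","wb"))
print(s["tcp_pos"],s["orientation"],s["opening"],s["dq"].round(3),s["joints"].round(2))
for b in blobs(c,(14,100,80),(30,255,255),100):
    bp=cv2.boxPoints(b[2]);print(b[0],b[1],bp.round(1).tolist(),plane(c,bp,.031,T).round(4).tolist())
cv2.imwrite("pics/w1.png",c["img"])
E
```

```text
[ 0.52027209 -0.21496528  0.20899936] [3.14145626e+00 1.48931070e-03 6.75688475e-02] 0.04500038435958329 [-0.032 -0.01   0.008 -0.005  0.     0.001] [-0.51  0.27  1.56 -0.    1.32  0.99]
[263, 160, 25, 80, 1410] [275.1, 196.6] [[263.0, 160.0], [287.0, 160.0], [287.0, 239.0], [263.0, 239.0]] [[0.5588, -0.1981, 0.031], [0.5606, -0.2247, 0.031], [0.4681, -0.2318, 0.031], [0.4662, -0.2034, 0.031]]
[169, 279, 22, 63, 735] [177.2, 310.4] [[166.3000030517578, 340.3999938964844], [171.5, 277.79998779296875], [191.0, 279.3999938964844], [185.6999969482422, 342.1000061035156]] [[0.3209, -0.0875, 0.031], [0.409, -0.0951, 0.031], [0.4084, -0.1187, 0.031], [0.32, -0.1124, 0.031]]
[361, 279, 22, 63, 727] [373.4, 310.5] [[360.0, 279.3999938964844], [379.0, 277.8999938964844], [384.1000061035156, 340.3999938964844], [365.1000061035156, 342.0]] [[0.4222, -0.3247, 0.031], [0.4258, -0.3475, 0.031], [0.3395, -0.3665, 0.031], [0.3355, -0.3425, 0.031]]
[132, 356, 358, 16, 3460] [334.4, 365.0] [[132.0, 370.0], [132.0, 355.0], [489.0, 356.1000061035156], [489.0, 371.1000061035156]] [[0.2736, -0.0423, 0.031], [0.2965, -0.0431, 0.031], [0.3267, -0.5043, 0.031], [0.3043, -0.5092, 0.031]]
```

View pics/w1.png

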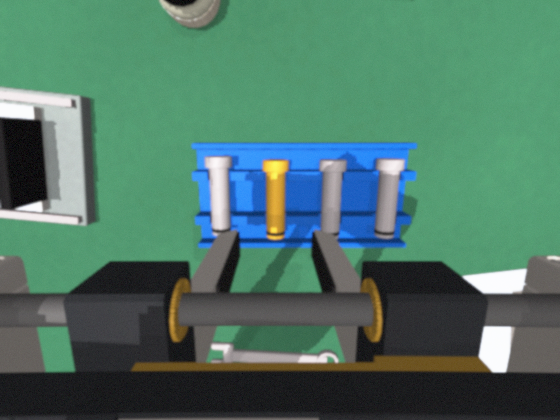

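Brass lies along the image column 275, from the collar end at row 160 to the band end at row 239. The fingers straddle its column. The rails are at rows ~175 and ~218.

```bash
python3 - <<'E'
from h import *
import pickle
s,c=pickle.load(open("w1.pkl","rb"));T=wristT(s,c)
p=lambda u,v,z:plane(c,[(u,v)],z,T)[0].round(4)
print("collar end z.016/.031",p(275,160,.016),p(275,160,.031),"band end z.042",p(276,239.5,.042))
print(go(s,(.52,-.215,.031),.066))
# blue row profile at columns between plungers
hsv=cv2.cvtColor(c["img"],cv2.COLOR_BGR2HSV)
for u in(248,303):print(u,[(v,int(hsv[v,u,2])) for v in range(138,250)])
m=cv2.inRange(hsv,(14,100,80),(30,255,255))
for v in(166,180,190,200,210,220,228):
    r=np.where(m[v,200:350])[0]+200;print(v,r.min(),r.max(),p(r.min(),v,.031),p(r.max()+1,v,.031))
E
```

```text
collar end z.016/.031 [ 0.5585 -0.2115  0.016 ] [ 0.5597 -0.2114  0.031 ] band end z.042 [ 0.4706 -0.2185  0.042 ]
(array([-0.   , -0.   ,  5.933]), np.float64(0.018))
248 [(138, 152), (139, 151), (140, 154), (141, 147), (142, 148), (143, 215), (144, 244), (145, 251), (146, 251), (147, 249), (148, 244), (149, 240), (150, 245), (151, 249), (152, 251), (153, 252), (154, 251), (155, 251), (156, 252), (157, 251), (158, 252), (159, 251), (160, 251), (161, 251), (162, 251), (163, 251), (164, 251), (165, 251), (166, 251), (167, 250), (168, 242), (169, 209), (170, 169), (171, 187), (172, 220), (173, 225), (174, 215), (175, 204), (176, 200), (177, 201), (178, 202), (179, 214), (180, 232), (181, 246), (182, 250), (183, 251), (184, 251), (185, 251), (186, 250), (187, 251), (188, 251), (189, 251), (190, 250), (191, 250), (192, 250), (193, 250), (194, 251), (195, 250), (196, 250), (197, 250), (198, 250), (199, 250), (200, 250), (201, 249), (202, 250), (203, 250), (204, 250), (205, 250), (206, 250), (207, 250), (208, 250), (209, 247), (210, 234), (211, 184), (212, 134), (213, 112), (214, 109), (21
[... 1513 characters left out ...]
 (229, 195), (230, 191), (231, 196), (232, 195), (233, 193), (234, 195), (235, 192), (236, 184), (237, 170), (238, 135), (239, 115), (240, 113), (241, 125), (242, 165), (243, 220), (244, 238), (245, 244), (246, 237), (247, 206), (248, 151), (249, 144)]
166 263 287 [ 0.5522 -0.1985  0.031 ] [ 0.554  -0.2264  0.031 ]
180 267 284 [ 0.5368 -0.2039  0.031 ] [ 0.5381 -0.2242  0.031 ]
190 267 283 [ 0.5253 -0.2046  0.031 ] [ 0.5266 -0.2239  0.031 ]
200 267 283 [ 0.5137 -0.2053  0.031 ] [ 0.515  -0.2248  0.031 ]
210 267 283 [ 0.5019 -0.206   0.031 ] [ 0.5032 -0.2256  0.031 ]
220 267 283 [ 0.4899 -0.2067  0.031 ] [ 0.4912 -0.2265  0.031 ]
228 268 283 [ 0.4802 -0.2085  0.031 ] [ 0.4815 -0.2272  0.031 ]
```

Request:
{"api": "move_arm", "payload": {
  "steps": [
    [[-0.14,0,1.5],0,0.48],
    [[-0.14,0,3.0],0,0.48],
    [[-0.14,0,4.4],0,0.48],
    [[-0.14,0,5.2],0,0.48],
    [[-0.14,0,5.7],0,0.48],
    [[-0.14,0,5.92],0,0.48],
    [[-0.14,0,5.92],0,0.48],
    [[-0.14,0,5.92],0,0.48]
  ]
}}

```text
time: 2.2
tcp_pos: [0.5166, -0.2166, 0.0328]
orientation: [3.141, -0.001, 0.065]
wrist_force: [0.1, 0.0, 0.1]
opening: 0.0452
grip_force: 0.0
```

Request:
{"api": "move_arm", "payload": {
  "steps": [
    [[0,0,0],0,0],
    [[0,0,0],0,0],
    [[0,0,0],0,0],
    [[0,0,0],0,0],
    [[0,0,0],0,0],
    [[0,0,0],0,0],
    [[0,0,0],0,0],
    [[0,0,0],0,0]
  ]
}}

```text
time: 3.0
tcp_pos: [0.5166, -0.2154, 0.0324]
orientation: [3.142, -0.001, 0.066]
wrist_force: [-1.0, 1.5, 5.2]
opening: 0.0212
grip_force: 30.0
```

Request:
{"api": "move_arm", "payload": {
  "steps": [
    [[0,0,-0.2],0,0],
    [[0,0,-0.7],0,0],
    [[0,0,-1.5],0,0],
    [[0,0,-3.0],0,0],
    [[0,0,-4.5],0,0],
    [[0,0,-6.2],0,0],
    [[0,0,-6.2],0,0],
    [[0,0,-6.2],0,0]
  ]
}}

```text
time: 3.8
tcp_pos: [0.5162, -0.2157, 0.2182]
orientation: [3.141, -0.001, 0.066]
wrist_force: [0.0, 0.6, -4.5]
opening: 0.0214
grip_force: 30.0
```

```bash
python3 - <<'E'
from h import *
from bench import read_state,camera
s=read_state();print(s["opening"],s["wrist_force"],s["tcp_pos"],s["orientation"]);print(go(s,(.49,.11,.22),0.0))
E
```

```text
0.021428313846256965 [ 0.0399905   0.59462655 -4.45299702] [ 0.51621205 -0.2157489   0.21822967] [ 3.14059011e+00 -7.58811405e-04  6.57648502e-02]
(array([ -0.158, -10.892,  -0.07 ]), np.float64(0.754))
```

Request:
{"api": "move_arm", "payload": {
  "steps": [
    [[-0.15,-1.3,-0.1],0.4,0],
    [[-0.15,-2.8,-0.1],0.75,0],
    [[-0.15,-4.3,-0.1],0.75,0],
    [[-0.15,-5.8,-0.1],0.75,0],
    [[-0.15,-7.3,-0.1],0.75,0],
    [[-0.15,-8.8,-0.1],0.75,0],
    [[-0.15,-10.0,-0.1],0.75,0],
    [[-0.15,-10.9,-0.1],0.75,0],
    [[-0.15,-10.9,-0.1],0.75,0],
    [[-0.15,-10.9,-0.1],0.75,0],
    [[-0.15,-10.9,-0.1],0.75,0]
  ]
}}

```text
time: 4.9
tcp_pos: [0.4895, 0.1094, 0.2192]
orientation: [3.14, 0.003, -0.0]
wrist_force: [0.1, -0.7, -3.2]
opening: 0.021
grip_force: 30.0
```

```bash
python3 - <<'E'
from h import *
from bench import read_state,camera
import pickle
s=read_state();c=camera("wrist");T=wristT(s,c);pickle.dump((s,c),open("w2.pkl","wb"))
print(s["tcp_pos"],s["orientation"],s["opening"],s["dq"].round(3))
for nm,lo,hi in (("brass",(14,100,80),(30,255,255)),("red",(0,180,80),(6,255,255)),("black",(0,0,0),(180,130,35))):
  for b in blobs(c,lo,hi,100):
    bp=cv2.boxPoints(b[2]);print(nm,b[0],b[1],bp.round(1).tolist())
cv2.imwrite("pics/w2.png",c["img"][:300])
E
```

```text
[0.48949906 0.10944842 0.21923351] [ 3.14038247e+00  3.24156714e-03 -1.71391973e-04] 0.020983850753900822 [-0.015 -0.007 -0.015  0.003  0.     0.002]
brass [0, 133, 12, 17, 159] [4.8, 141.4] [[-0.0, 133.0], [11.0, 133.0], [11.0, 149.0], [0.0, 149.0]]
brass [249, 177, 53, 116, 4710] [275.2, 231.2] [[249.0, 177.0], [301.0, 177.0], [301.0, 292.0], [249.0, 292.0]]
brass [427, 259, 58, 21, 736] [456.9, 269.6] [[426.29998779296875, 263.1000061035156], [483.1000061035156, 258.0], [484.6000061035156, 274.3999938964844], [427.79998779296875, 279.5]]
brass [505, 277, 19, 14, 148] [515.2, 283.9] [[504.29998779296875, 289.29998779296875], [505.29998779296875, 276.6000061035156], [523.5, 278.0], [522.5999755859375, 290.70001220703125]]
brass [222, 279, 13, 63, 434] [226.4, 310.4] [[219.1999969482422, 340.5], [224.10000610351562, 278.5], [234.89999389648438, 279.3999938964844], [230.0, 341.3999938964844]]
brass [317, 279, 13, 63, 443] [324.2, 310.6] [[316.20001220703125, 279.3999938964844], [326.79998779296875, 278.70001220703125], [331.20001220703125, 340.6000061035156], [320.6000061035156, 341.2
[... 1245 characters left out ...]
9999389648438, 319.1000061035156]]
black [320, 262, 109, 54, 3203] [368.9, 280.7] [[318.0, 262.3999938964844], [420.8999938964844, 247.39999389648438], [428.70001220703125, 300.8999938964844], [325.79998779296875, 315.8999938964844]]
black [217, 331, 18, 30, 280] [226.6, 349.4] [[216.5, 331.20001220703125], [232.60000610351562, 330.20001220703125], [234.5, 360.0], [218.3000030517578, 361.0]]
black [317, 333, 19, 28, 222] [323.3, 347.6] [[313.0, 335.79998779296875], [331.79998779296875, 332.70001220703125], [335.8999938964844, 357.20001220703125], [317.1000061035156, 360.29998779296875]]
black [0, 371, 560, 49, 24126] [281.5, 394.0] [[0.0, 419.0], [0.0, 371.0], [559.0, 371.0], [559.0, 419.0]]
```

View pics/w2.png

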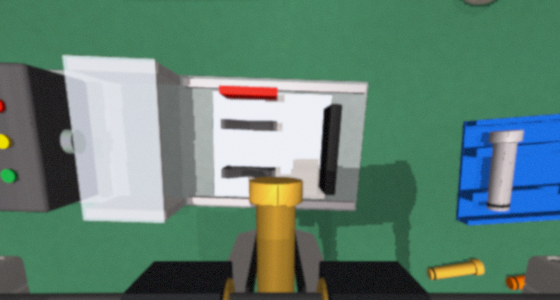

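The red plate is at (248,92) and the V-blocks are at about (249,125) and (247,171). The push plate is at (330,150). The held collar top is at (275,190).

```bash
python3 - <<'E'
from h import *
import pickle
np.set_printoptions(precision=4,suppress=True)
s,c=pickle.load(open("w2.pkl","rb"));T=wristT(s,c)
P=lambda u,v,z:plane(c,[(u,v)],z,T)[0]
g=cv2.cvtColor(c["img"],cv2.COLOR_BGR2GRAY)
m=(g<110).astype(np.uint8);m[:, :200]=0;m[:,300:]=0;m[:100]=0;m[176:]=0
n,l,st,ce=cv2.connectedComponentsWithStats(m)
for i in range(1,n):
    if st[i,4]<60:continue
    x,y,w,h,a=st[i];print(st[i],ce[i])
    for u in(x+3,x+w-4):
        r=np.where(l[:,u]==i)[0];print("  col",u,r.min(),r.max()+1,P(u,r.min(),.07),P(u,r.max()+1,.07))
    rr=int(ce[i][1]);q=np.where(l[rr]==i)[0];print("  ends",q.min(),q.max()+1,P(q.min(),rr,.07),P(q.max()+1,rr,.07))
for u in(240,260):print("red col",u,[(v,c["img"][v,u].tolist()) for v in range(84,102)])
for v in(125,145,170):print("plate row",v,[(u,int(g[v,u])) for u in range(314,350)])
for u in(326,338):
    r=np.where(g[95:205,u]<60)[0]+95;print("plate col",u,r.min(),r.max()+1,P(u,r.min(),.075),P(u,r.max()+1,.075))
# held plunger: end face far edge
m=cv2.inRange(cv2.cvtColor(c["img"],cv2.COLOR_BGR2HSV),(14,100,80),(30,255,255))
r=np.where(m[:240,275])[0];print("collar rows",r.min(),r.max(),[P(275,r.min(),z)-s["tcp_pos"] for z in(.234,.219,.204)])
print([ (v,c["img"][v,275].tolist()) for v in range(174,214,2)])
E
```

```text
[223 120  52  10 388] [248.7448 124.6959]
  col 226 120 128 [0.5702 0.1583 0.07  ] [0.5626 0.1586 0.07  ]
  col 271 122 130 [0.5683 0.1141 0.07  ] [0.5607 0.1141 0.07  ]
  ends 224 275 [0.5664 0.1605 0.07  ] [0.5664 0.1101 0.07  ]
[223 166  52  10 439] [247.5399 171.1071]
  col 226 167 176 [0.5241 0.1602 0.07  ] [0.5149 0.1606 0.07  ]
  col 271 168 176 [0.5231 0.1143 0.07  ] [0.5149 0.1143 0.07  ]
  ends 223 274 [0.52   0.1634 0.07  ] [0.52   0.1112 0.07  ]
red col 240 [(84, [227, 226, 234]), (85, [192, 192, 230]), (86, [134, 134, 234]), (87, [76, 83, 239]), (88, [44, 60, 240]), (89, [45, 56, 240]), (90, [45, 54, 240]), (91, [47, 61, 241]), (92, [47, 59, 240]), (93, [46, 52, 231]), (94, [28, 36, 194]), (95, [10, 16, 135]), (96, [1, 4, 106]), (97, [19, 26, 105]), (98, [74, 74, 120]), (99, [152, 147, 167]), (100, [214, 207, 211]), (101, [238, 233, 231])]
red col 260 [(84, [235, 233, 237]), (85, [226, 222, 237]), (86, [178, 176, 236]), (87, [109, 111, 238]), (88, [57, 65, 240]), (89, [43, 51, 240]), (90, [37, 52, 240]), (91, [47, 55, 240]), (92, [51, 59, 241]), (93, [40, 52, 239]), (94,
[... 1477 characters left out ...]
 [0.5801 0.0611 0.075 ] [0.4969 0.0578 0.075 ]
plate col 338 106 140 [0.5828 0.0498 0.075 ] [0.551  0.0482 0.075 ]
collar rows 178 239 [array([0.047 , 0.0008, 0.0148]), array([ 0.0449,  0.0007, -0.0002]), array([ 0.0427,  0.0007, -0.0152])]
[(174, [157, 158, 164]), (176, [123, 133, 142]), (178, [36, 79, 106]), (180, [26, 79, 105]), (182, [33, 87, 112]), (184, [53, 163, 188]), (186, [76, 224, 235]), (188, [77, 226, 236]), (190, [76, 222, 236]), (192, [73, 219, 235]), (194, [75, 219, 237]), (196, [71, 218, 237]), (198, [70, 212, 237]), (200, [71, 211, 237]), (202, [71, 212, 236]), (204, [69, 204, 234]), (206, [53, 160, 206]), (208, [49, 150, 199]), (210, [51, 150, 202]), (212, [51, 152, 203])]
```

```bash
python3 - <<'E'
from h import *
from bench import read_state
import pickle
np.set_printoptions(precision=4,suppress=True)
s,c=pickle.load(open("w2.pkl","rb"));T=wristT(s,c)
print("plate outer edge",plane(c,[(340,125),(338.4,145),(336.3,170)],.075,T))
print("red inner top",plane(c,[(225,93.5),(240,94.3),(260,95.3)],.076,T),"red outer",plane(c,[(240,86.3),(260,87)],.076,T),"ends",plane(c,[(220,92),(277,92)],.076,T))
print("collar end",plane(c,[(275,183.5)],.234,T)-s["tcp_pos"])
print(go(read_state(),(.5448,.1358,.12),-.04))
E
```

```text
plate outer edge [[0.5652 0.0469 0.075 ]
 [0.5462 0.0475 0.075 ]
 [0.5215 0.0484 0.075 ]]
red inner top [[0.594  0.1574 0.076 ]
 [0.5933 0.1432 0.076 ]
 [0.5924 0.1243 0.076 ]] red outer [[0.6003 0.143  0.076 ]
 [0.5997 0.1242 0.076 ]] ends [[0.5953 0.162  0.076 ]
 [0.5953 0.1082 0.076 ]]
collar end [[0.0444 0.0008 0.0148]]
(array([ 1.84 , -0.887,  3.317]), np.float64(0.449))
```

Request:
{"api": "move_arm", "payload": {
  "steps": [
    [[0.9,-0.4,0.5],0.4,0],
    [[1.84,-0.92,1.4],0.42,0],
    [[1.84,-0.92,2.6],0.42,0],
    [[1.84,-0.92,3.3],0.42,0],
    [[1.84,-0.92,3.3],0.42,0],
    [[1.84,-0.92,3.3],0.42,0]
  ]
}}

```text
time: 5.55
tcp_pos: [0.5459, 0.1371, 0.1219]
orientation: [3.141, 0.0, -0.038]
wrist_force: [0.6, 0.1, -2.5]
opening: 0.0211
grip_force: 30.0
```

```bash
python3 - <<'E'
from h import *
from bench import read_state,camera
import pickle
s=read_state();print(s["tcp_pos"],s["orientation"],go(s,(.5448,.1368,.066),-.037))
a=camera("scene");b=camera("side");pickle.dump((s,a,b),open("v1.pkl","wb"))
A=cv2.resize(a["img"][90:215,265:425],None,fx=4,fy=4,interpolation=3)
B=cv2.resize(b["img"][170:290,165:305],None,fx=4,fy=4,interpolation=3)
h=480;cv2.imwrite("pics/v1.png",cv2.resize(np.hstack([A[:h,:],B[:h]]),(800,320)))
E
```

```text
[0.54586087 0.13707873 0.12189345] [ 3.14124841e+00  2.52445706e-04 -3.76656706e-02] (array([-0.035,  0.01 ,  1.863]), np.float64(-0.008))
```

View pics/v1.png

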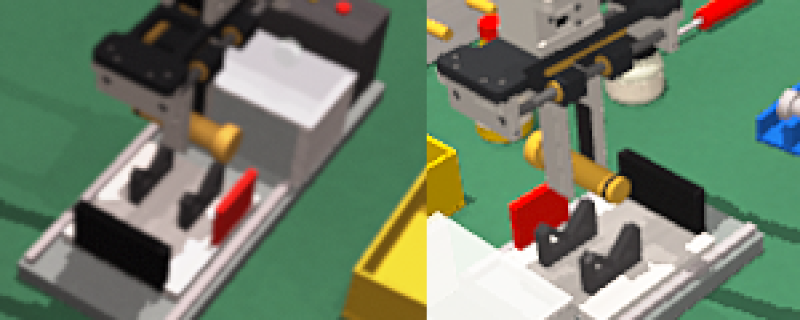

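The plunger hovers above the V-blocks, with its collar on the red plate's side. I'll lower it slowly now.

Request:
{"api": "move_arm", "payload": {
  "steps": [
    [[-0.03,0,0.7],0,0],
    [[-0.03,0,1.2],0,0],
    [[-0.03,0,1.5],0,0],
    [[-0.03,0,1.65],0,0],
    [[-0.03,0,1.75],0,0],
    [[-0.03,0,1.75],0,0],
    [[-0.03,0,1.75],0,0]
  ]
}}

```text
time: 6.35
tcp_pos: [0.5451, 0.1381, 0.07]
orientation: [-3.141, -0.001, -0.036]
wrist_force: [-0.5, 0.6, -3.7]
opening: 0.0213
grip_force: 30.0
```

Request:
{"api": "move_arm", "payload": {
  "steps": [
    [[0,0,0.03],0,0],
    [[0,0,0.06],0,0],
    [[0,0,0.06],0,0],
    [[0,0,0.06],0,0]
  ]
}}

```text
time: 6.75
tcp_pos: [0.5446, 0.1381, 0.0676]
orientation: [3.141, -0.0, -0.036]
wrist_force: [-0.5, 0.1, -3.5]
opening: 0.0213
grip_force: 30.0
```

Request:
{"api": "move_arm", "payload": {
  "steps": [
    [[0,0,0.03],0,0],
    [[0,0,0.05],0,0],
    [[0,0,0.05],0,0],
    [[0,0,0.05],0,0]
  ]
}}

```text
time: 7.15
tcp_pos: [0.5448, 0.1379, 0.0663]
orientation: [3.141, -0.0, -0.036]
wrist_force: [0.4, -1.2, 0.7]
opening: 0.0211
grip_force: 30.0
```

Request:
{"api": "move_arm", "payload": {
  "steps": [
    [[0,0,0.02],0,0],
    [[0,0,0.03],0,0],
    [[0,0,0.03],0,0],
    [[0,0,0.03],0,0]
  ]
}}

```text
time: 7.55
tcp_pos: [0.5449, 0.1377, 0.0661]
orientation: [3.141, -0.001, -0.036]
wrist_force: [-1.9, -1.7, 4.0]
opening: 0.0216
grip_force: 30.0
```

Request:
{"api": "move_arm", "payload": {
  "steps": [
    [[0,0,0],0,0.26],
    [[0,0,0],0,0.3],
    [[0,0,0],0,0.36],
    [[0,0,0],0,0.42],
    [[0,0,0],0,0.46],
    [[0,0,0],0,0.46],
    [[0,0,0],0,0.46]
  ]
}}

```text
time: 8.25
tcp_pos: [0.5446, 0.1381, 0.0651]
orientation: [3.142, 0.0, -0.036]
wrist_force: [0.1, 1.2, 0.7]
opening: 0.0432
grip_force: 0.0
```

Request:
{"api": "move_arm", "payload": {
  "steps": [
    [[0,0,-0.2],0,0.46],
    [[0,0,-0.6],0,0.46],
    [[0,0,-1.4],0,0.46],
    [[0,0,-2.6],0,0.46],
    [[0,0,-3.6],0,0.46],
    [[-1.5,1.0,-4.5],0,0.4],
    [[-2.2,1.5,-4.8],0,0.4],
    [[-2.2,1.5,-4.8],0,0.4],
    [[-2.2,1.5,-4.8],0,0.4],
    [[-2.2,1.5,-4.8],0,0.4]
  ]
}}

```text
time: 9.25
tcp_pos: [0.4778, 0.0958, 0.2093]
orientation: [-3.141, -0.001, -0.036]
wrist_force: [0.4, 0.1, 0.4]
opening: 0.0379
grip_force: 0.0
```

```bash
python3 - <<'E'
from h import *
from bench import read_state,camera
import pickle
s=read_state();c=camera("wrist");T=wristT(s,c);pickle.dump((s,c),open("w3.pkl","wb"))
print(s["tcp_pos"],s["orientation"])
cv2.imwrite("pics/w3.png",cv2.resize(c["img"][40:260,130:430],None,fx=2.6,fy=2.6,interpolation=3))
g=cv2.cvtColor(c["img"],cv2.COLOR_BGR2HSV)
for b in blobs(c,(14,100,80),(30,255,255),300):print(b[0],b[1],cv2.boxPoints(b[2]).round(1).tolist(),plane(c,[b[1]],.07,T).round(4))
E
```

```text
[0.47784    0.09581635 0.20931082] [-3.14124174e+00 -1.09921030e-03 -3.62442944e-02]
[215, 87, 30, 97, 2144] [231.1, 131.7] [[214.6999969482422, 87.30000305175781], [243.1999969482422, 85.0999984741211], [250.8000030517578, 181.89999389648438], [222.3000030517578, 184.10000610351562]] [[0.5494 0.1364 0.07  ]]
[426, 248, 59, 22, 733] [458.1, 259.1] [[425.20001220703125, 253.89999389648438], [482.70001220703125, 246.5], [484.79998779296875, 263.3999938964844], [427.3999938964844, 270.70001220703125]] [[ 0.4097 -0.0944  0.07  ]]
[185, 279, 20, 63, 625] [192.4, 310.7] [[182.3000030517578, 340.20001220703125], [188.89999389648438, 277.8999938964844], [205.1999969482422, 279.70001220703125], [198.60000610351562, 341.8999938964844]] [[0.3586 0.1928 0.07  ]]
[347, 279, 19, 63, 616] [358.1, 310.6] [[345.8999938964844, 279.70001220703125], [361.79998779296875, 278.1000061035156], [368.0, 340.29998779296875], [352.1000061035156, 341.8999938964844]] [[0.352  0.0093 0.07  ]]
[115, 356, 358, 15, 3206] [317.4, 364.8] [[115.0, 370.0], [115.0, 356.0], [472.0, 356.0], [472.0, 370.0]] [[0.2835 0.0548 0.07  ]]
```

View pics/w3.png

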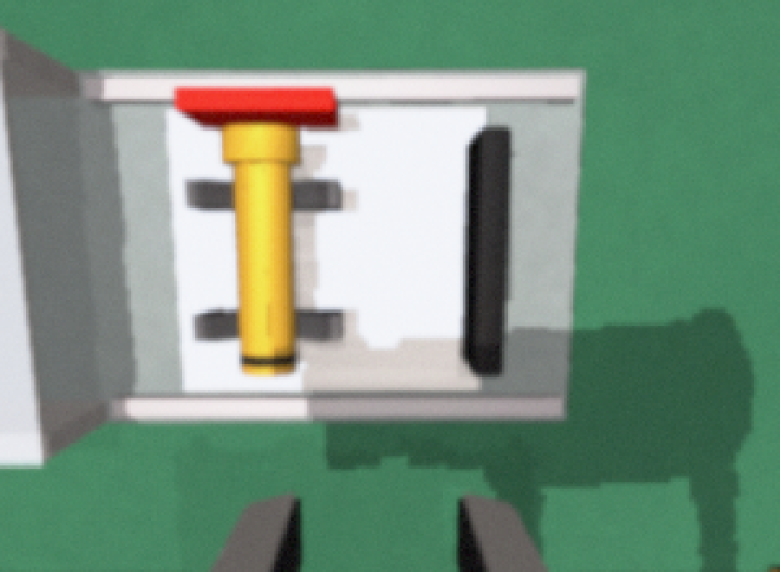

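The plunger is seated across both V-blocks, with its collar between the V-block and the red plate. Next I'll close the fingers and go behind the black plate.

Request:
{"api": "move_arm", "payload": {
  "steps": [
    [[1.0,1.3,0],0,0],
    [[2.15,2.5,0],0,0],
    [[2.15,3.2,0],0,0],
    [[2.15,3.2,0.2],0,0],
    [[2.15,3.2,1.5],0,0],
    [[2.15,3.2,3.0],0,0],
    [[2.15,3.2,4.2],0,0],
    [[2.15,3.2,4.78],0,0],
    [[2.15,3.2,4.78],0,0],
    [[2.15,3.2,4.78],0,0]
  ]
}}

```text
time: 10.3
tcp_pos: [0.5381, -0.0018, 0.0654]
orientation: [-3.141, 0.001, -0.035]
wrist_force: [-0.7, -0.5, -0.0]
opening: 0.0005
grip_force: 0.0
```

Request:
{"api": "move_arm", "payload": {
  "steps": [
    [[0,-0.3,0],0,0],
    [[0,-0.6,0],0,0],
    [[0,-0.8,0],0,0],
    [[0,-1.0,0],0,0],
    [[0,-1.15,0],0,0],
    [[0,-1.3,0],0,0],
    [[0,-1.45,0],0,0],
    [[0,-1.6,0],0,0]
  ]
}}

```text
time: 11.1
tcp_pos: [0.5398, 0.0448, 0.066]
orientation: [3.14, -0.0, -0.036]
wrist_force: [-0.3, -4.8, 1.8]
opening: 0.0006
grip_force: 1.7
```

Request:
{"api": "move_arm", "payload": {
  "steps": [
    [[0,-0.15,0],0,0],
    [[0,-0.3,0],0,0],
    [[0,-0.45,0],0,0],
    [[0,-0.6,0],0,0],
    [[0,-0.75,0],0,0],
    [[0,-0.9,0],0,0],
    [[0,-1.05,0],0,0],
    [[0,-1.2,0],0,0],
    [[0,-1.35,0],0,0],
    [[0,-1.5,0],0,0],
    [[0,-1.65,0],0,0],
    [[0,-1.8,0],0,0]
  ]
}}

```text
time: 12.3
tcp_pos: [0.5417, 0.0995, 0.0657]
orientation: [3.141, 0.0, -0.036]
wrist_force: [-0.4, -4.4, 2.5]
opening: 0.0002
grip_force: 1.7
```

Request:
{"api": "move_arm", "payload": {
  "steps": [
    [[0,-0.15,0],0,0],
    [[0,-0.3,0],0,0],
    [[0,-0.45,0],0,0],
    [[0,-0.6,0],0,0],
    [[0,-0.75,0],0,0],
    [[0,-0.9,0],0,0],
    [[0,-1.05,0],0,0],
    [[0,-1.15,0],0,0],
    [[0,-1.25,0],0,0]
  ]
}}

```text
time: 13.2
tcp_pos: [0.5429, 0.1369, 0.0657]
orientation: [3.141, 0.0, -0.036]
wrist_force: [-0.9, -3.7, 2.8]
opening: 0.0002
grip_force: 1.6
```

Request:
{"api": "move_arm", "payload": {
  "steps": [
    [[0,-0.1,0],0,0],
    [[0,-0.2,0],0,0],
    [[0,-0.3,0],0,0],
    [[0,-0.35,0],0,0],
    [[0,-0.4,0],0,0]
  ]
}}

```text
time: 13.7
tcp_pos: [0.5433, 0.1487, 0.0657]
orientation: [3.141, 0.0, -0.036]
wrist_force: [-1.4, -3.2, 2.3]
opening: 0.0004
grip_force: 1.6
```

Request:
{"api": "move_arm", "payload": {
  "steps": [
    [[0,-0.05,0],0,0],
    [[0,-0.1,0],0,0],
    [[0,-0.12,0],0,0]
  ]
}}

```text
time: 14.0
tcp_pos: [0.5434, 0.1523, 0.0656]
orientation: [3.142, 0.0, -0.036]
wrist_force: [-1.3, -3.1, 2.2]
opening: 0.0005
grip_force: 1.5
```

Request:
{"api": "move_arm", "payload": {
  "steps": [
    [[0,-0.05,0],0,0],
    [[0,-0.1,0],0,0],
    [[0,-0.12,0],0,0]
  ]
}}

```text
time: 14.3
tcp_pos: [0.5436, 0.1542, 0.0657]
orientation: [3.138, 0.0, -0.035]
wrist_force: [-1.7, -8.8, 3.5]
opening: 0.0006
grip_force: 4.4
```

Request:
{"api": "move_arm", "payload": {
  "steps": [
    [[0,-0.05,0],0,0],
    [[0,-0.1,0],0,0],
    [[0,-0.1,0],0,0]
  ]
}}

```text
time: 14.6
tcp_pos: [0.5435, 0.1542, 0.0658]
orientation: [3.133, 0.001, -0.033]
wrist_force: [-1.4, -15.6, 4.7]
opening: 0.0003
grip_force: 7.8
```

Request:
{"api": "move_arm", "payload": {
  "steps": [
    [[0,0.2,0],0,0],
    [[0,0.7,0],0,0],
    [[0,1.5,0],0,0],
    [[0,2.5,0],0,0],
    [[0,2.5,-1.0],0,0],
    [[0,2.5,-2.5],0,0],
    [[0,2.5,-4.0],0,0],
    [[-2,3.5,-5.5],0,0],
    [[-3,4.5,-6],0,0],
    [[-3,5,-6],0,0],
    [[-3,5,-6],0,0],
    [[-3,5,-6],0,0]
  ]
}}

```text
time: 15.8
tcp_pos: [0.4488, 0.0121, 0.2461]
orientation: [-3.14, -0.002, -0.038]
wrist_force: [0.1, -0.1, 1.1]
opening: 0.0006
grip_force: 0.0
```

```bash
python3 - <<'E'
from h import *
from bench import read_state,camera
s=read_state();print(s["tcp_pos"],s["wrist_force"],s["time"])
a=camera("scene");b=camera("side")
A=cv2.resize(a["img"][60:260,250:450],(400,400),interpolation=3)
B=cv2.resize(b["img"][180:380,90:290],(400,400),interpolation=3)
cv2.imwrite("pics/end.png",np.hstack([A,B]))
E
```

```text
[0.44879393 0.01212207 0.24610561] [ 0.0571995  -0.12278591  1.05303837] 15.8
```

View pics/end.png

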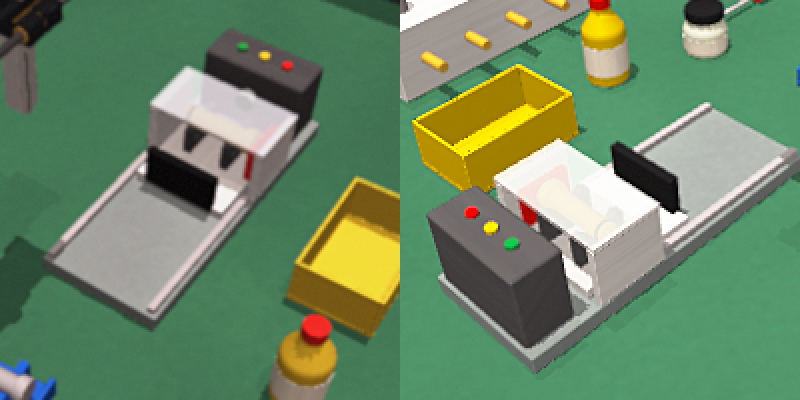

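The shuttle is home under the guard, and the plunger can be seen lying in the V-blocks through the clear plate. The arm is clear of everything.

```bash
python3 -c "
from bench import ticket
print(ticket.close_job())"
```

```text
the job is handed in; nothing more can be done
None
```

The job is handed in at about 16 s: the brass plunger lies in the V-blocks with its collar in the gap, the shuttle is pushed home against its stop under the guard, and the arm is clear.

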